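# Finish the support crib

### The arm

A 7-joint arm with a two-finger parallel gripper is mounted at the origin on the work surface. World frame = base frame: x ahead of the robot, y to its left, z up, the work surface at z = 0. Lengths are in m, angles in rad, forces in N, time in s.
With the tool pointing down it reaches from about 0.4 to 0.85 m from the base axis. Payload 10.4 kg.
Tool frame: the origin (TCP) lies between the finger pads; the fingertips stand manip.tcp_to_tips ahead of it and the grasp point (between the pads) lies 2 mm behind it (manip.tcp_to_tips is the distance from the TCP to the fingertips, in m); y points along the fingers, z is the direction in which the jaws open and shut, and the axes are right-handed (so a half turn about y gives the same grasp; the last joint's range is limited). The gripper opens to 85 mm and grips with 20 to 120 N. Pads are 22 mm wide; open, the fingers measure 114 mm over their backs; the gripper's body (76 mm by 85 mm) begins 54 mm behind the grasp point. The pads swing forward as they close: fully open they stand 13 mm farther back than shut.
Start: joints at [-1.126, 0.332, -0.065, 1.46, 0.022, 1.35, -0.088], TCP at [0.282, 0.558, 0.248] pointing down, gripper open.
Joint ranges: [-2.6, 2.6], [-0.5, 2.12], [-1.47, 1.34], [0.16, 2.42], [-1.27, 4.41], [0.06, 2.06], [-2.6, 2.6]. Speed limits (rad/s): [2.22, 2.22, 2.79, 2.79, 3.14, 3.14, 3.14].

### API

Orientations are given as a unit quaternion [x, y, z, w].
In Python, from workcell import manip gives the robot as it stands. The module is installed in compiled form; this text tells all that it offers.
- The arm moves only by the tool move_arm, never from a script. Its argument "increments" is a list of rows, each an object with "offset": the shift along the tool's x, y, z in m, a list of three; "yaw": the turn about the tool's y in degrees; "jaw": the closure in counts, from 0 (fully open) to 255 (shut). In form: [{"offset": [tx, ty, tz], "yaw": yaw, "jaw": jaw}, ...]. A call has 1 to 10 rows; each row is the pose to reach, as a shift and turn from the pose measured when the call began, along the tool's axes at that moment; what a row does not reach only later rows make up. A row lasts 1/12 s, in which the tool goes at most 41.7 mm and 7.16 degrees, less where a joint would pass 70% of its speed; a pose out of reach is approached as far as the arm can. A call with a gripper value outside its range is refused whole. The fingers move at their own pace and stop on an object; "squeeze" is the grip in N (left out, the last holds). Time passes only in rows, so rows that repeat a pose let the fingers close. It gives the time, the measured TCP pose, the force and the opening at its end, in the units of the state.
- manip.get_obs(): the state, without advancing time (a new reading comes with each control period).
- manip.camera(name): name is "scene" or "side" or "wrist"; returns a dict with "pixels" (400x640x3 uint8, red, green, blue), "depth" (400x640 float32, m along the optical axis (not along the pixel's ray), 0 where there is no reading), "intrinsics" (3x3 intrinsics, pixels), "R" (3x3) and "t" (3): a world point X has camera coordinates R X + t; the wrist camera has in their place "mount" (4x4, takes a point from camera to tool coordinates, whose origin is the TCP and whose axes are the tool frame's). Camera axes: x right, y down, z forward; pixel columns grow to the right and rows downward; lengths in m; the calibration is good to about 2 mm. A picture is of the moment at which its call begins: read the wrist's pose just before it.
- manip.hand_in(): hands the job in, once; it reports no verdict.
Trained networks look in a picture, given as the dict that the camera call returned (one of the last four; its "shot" number tells which), for a name from the list of things; names that differ only in an ending like _2 or _b are one class to them, and where a whole thing is asked for, a point or a joint stands for the part that bears it (a point fixed in the world has none). Each returns a list of dicts, best first, with "confidence" (0 to 1); they miss things now and then, are a little off and sometimes report something else, mostly with a low value. They report only what shows in the picture. A call takes as long as a camera call. They do not tell look-alikes from the thing itself.
- manip.recognise(picture, query): "bbox" ([left, top, right, bottom] in pixels, round what is visible of it).
- manip.spot_point(picture, query): "centre" ([column, row] in pixels: a listed point, or the origin of a listed thing).
The state is a dict: "clock": time; "joint_pos": joint angles; "joint_velocities": joint speeds; "tau": joint torques, N m; "position": TCP position; "ee_rot": TCP orientation; "ft_force": force on the tool from outside, world axes, zero at the start; "torque": the same for the moment, N m; "grip_width": opening from 0.0 (shut) to 1.0 (fully open).
Only numpy, scipy, OpenCV 4.12 (cv2) and the standard library are available. Lean on these libraries where they do the work, as an engineer would, in place of code of your own. Each camera call takes 0.05 s, during which the arm holds its last target. There are 200 camera calls.

### The job

Finish the wooden support crib on the steel plate: take the two narrow bars from the sloping rack and lay them flat across the bottom pair, square to it, one near each end of it and both evenly overhanging at their ends; then lay the wide board from the rack crosswise over those two, centred on the crib and in line with the bottom pair. Set each piece down rather than dropping it, do not shift the bottom pair, and leave everything else on the bench where it is.

Things in the scene. Friction and masses are not known exactly. Their poses are not given: they have to be found in the camera images.
- rack: green steel rack, fixed, 180 (x) x 280 (y) x 135 mm; origin under its centre, z up. Its top slopes 30 degrees, rising towards its +x from x -80, z 35 mm, where a lip 14 mm above the slope and 12 wide holds the pieces. The bars and the board lie on it at y about -95, 0, +95 mm in any order, lengths up the slope
- bar_1: narrow pale wooden bar 160 x 34 x 24 mm, about 90 g, lying at the start on the sloping rack; origin at its centre, x along its length (up the slope at the start), y across its width, z through its thickness (square to the slope at the start)
- bar_2: second narrow bar, the same as bar_1
- board: wide pale wooden board 160 x 60 x 24 mm, about 160 g, lying at the start on the sloping rack; origin at its centre, axes as for bar_1
- steel_plate: bare steel plate on the bench, fixed, 180 x 180 x 12 mm; origin under its centre (its top is at z 12 mm)
- base_a: bottom pair, first bar: wooden bar 160 x 34 x 24 mm lying flat and loose on the steel plate; origin at its centre (24 mm above the bench), x along its length, z up; the other bar of the pair lies parallel to it on its +y side, 110 mm away centre to centre
- base_b: bottom pair, second bar, the same size, on the +y side of base_a
- offcut: bystander: short offcut of the same bar, 75 x 34 x 24 mm, on the bench; origin at its centre
- hammer: bystander: hammer lying on the bench, about 260 mm long; origin under its middle
- spanner: bystander: steel spanner lying on the bench, about 180 mm long; origin under its middle
- tin: bystander: standing tin, 74 mm across, 100 high; origin under its centre
- cup: bystander: white mug, 76 mm across, 85 high; origin under its centre
- clamp: bystander: steel bar clamp lying flat on the bench, about 240 x 90 x 22 mm; origin at the underside of its bar
Not all that is in view belongs to the job. What is shaped like the bar_1 but orange is not meant. Leave any orange look-alike of the board alone.

How it is judged:
By the outcome, as a careful person would: the job done as asked, in the order asked, and still so for the second after the job is handed in, with the robot touching nothing.
It also fails if it takes over 72 s, if anything falls off the work surface, if the arm or the gripper's body presses on something with over 40 N, if the wrist force passes 120 N, or if a joint passes its speed limit or range.

## Working session

There is one attempt and no reset: what is moved stays moved. The work goes in short steps, Python scripts to look and compute and a tool call to move; the robot and the scene stay as the last step left them, time stands still between calls to the robot, and variables do not carry over. Pictures are saved under pics/ and viewed, about 8 in all and at most 12, crops included, and the job is handed in when it is done.

Besides the shell and the picture viewer there is one more tool, called after "Emit:" as a command line: name --argument value ..., lists and objects as JSON in quotes. move_arm: Moves the arm, as the interface text tells. Its arguments: {"type":"object","properties":{"increments":{"type":"array","items":{"type":"object","properties":{"offset":{"type":"array","items":{"type":"number"}},"yaw":{"type":"number"},"jaw":{"type":"number"}}}},"squeeze":{"type":"number"}},"required":["increments"]}

```bash
mkdir -p pics
cat > h.py <<'E'
import numpy as np, cv2
from scipy.spatial.transform import Rotation as Rn
from workcell import manip
def cloud(c, o=None):
    K=c["intrinsics"]; d=c["depth"]; v,u=np.mgrid[0:d.shape[0],0:d.shape[1]]
    P=np.stack([(u-K[0,2])/K[0,0]*d,(v-K[1,2])/K[1,1]*d,d],-1)
    if "R" in c: W=(P-c["t"])@c["R"]
    else:
        M=c["mount"]; T=P@M[:3,:3].T+M[:3,3]
        W=T@Rn.from_quat(o["ee_rot"]).as_matrix().T+o["position"]
    W[d==0]=np.nan
    return W
def save(c,n): cv2.imwrite("pics/"+n+".png",c["pixels"][:,:,::-1])
E
python3 - <<'E'
from h import *
o=manip.get_obs(); print(o, manip.tcp_to_tips)
print(Rn.from_quat(o["ee_rot"]).as_matrix().round(3))
for n in("scene","side"):
    c=manip.camera(n); save(c,n+"0"); W=cloud(c)
    np.savez(n+"0.npz",W=W,px=c["pixels"])
    for q in("rack","bar_1","board","steel_plate","base_a","offcut","hammer","spanner","tin","cup","clamp"):
        for r in manip.spot_point(c,q)[:5]:
            u,v=np.round(r["centre"]).astype(int); 
            print(n,q,round(r["confidence"],2),u,v,W[min(v,399),min(u,639)].round(3))
E
```

```text
{'clock': 0.0, 'joint_pos': array([-1.1256076 ,  0.33286786, -0.06468545,  1.46095734,  0.02160978,
        1.34989771, -0.08851976]), 'joint_velocities': array([ 1.23576322e-03, -5.26021848e-04,  1.04510905e-04,  1.25389711e-05,
       -2.77332030e-04,  2.00702585e-04,  1.89821058e-03]), 'tau': array([ 1.01287147e-03, -6.25444150e+01,  5.00389282e-02, -3.91597152e+01,
        1.64252194e-02,  1.00715552e-02,  6.24131616e-06]), 'position': array([0.28167459, 0.55752833, 0.24751074]), 'ee_rot': array([ 0.68835137, -0.16397714,  0.16379855, -0.68735284]), 'ft_force': array([-0.23160892, -0.08932055, -0.14533511]), 'torque': array([ 0.00299205,  0.02416609, -0.0286702 ]), 'grip_width': 1.0008373912672643} 0.017
[[ 0.893 -0.001  0.451]
 [-0.451 -0.001  0.893]
 [ 0.    -1.    -0.001]]
scene rack 0.89 361 178 [0.637 0.078 0.123]
scene bar_1 0.65 358 151 [0.553 0.204 0.102]
scene bar_1 0.65 314 141 [0.343 0.266 0.024]
scene bar_1 0.59 373 137 [0.551 0.301 0.098]
scene board 0.94 340 168 [0.558 0.097 0.109]
scene board 0.94 216 215 [ 0.335 -0.185  0.028]
scene board 0.61 256 272 [ 0.563 -0.2
[... 718 characters left out ...]
 bar_1 0.81 196 217 [0.326 0.256 0.022]
side bar_1 0.63 266 180 [0.526 0.203 0.087]
side bar_1 0.25 399 279 [ 0.537 -0.276  0.035]
side board 0.79 290 189 [0.537 0.105 0.096]
side board 0.62 380 271 [ 0.548 -0.214  0.01 ]
side board 0.58 291 310 [ 0.313 -0.181  0.023]
side steel_plate 0.93 381 272 [ 0.546 -0.22   0.012]
side steel_plate 0.19 360 254 [ 0.536 -0.161  0.035]
side base_a 0.97 402 279 [ 0.541 -0.281  0.036]
side offcut 0.86 288 243 [ 0.444 -0.001  0.022]
side hammer 0.79 194 188 [ 0.411  0.447 -0.001]
side spanner 0.8 440 378 [ 0.42  -0.466  0.007]
side tin 0.67 372 206 [ 0.718 -0.034  0.032]
side cup 0.66 348 187 [0.752 0.097 0.024]
side clamp 0.62 449 254 [ 0.71  -0.292  0.02 ]
```

View pics/scene0.png

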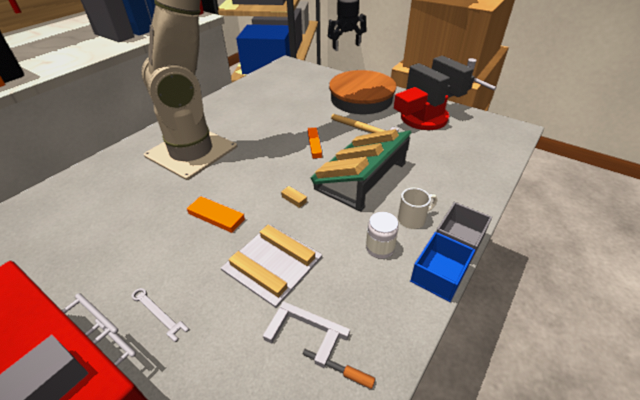

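View pics/side0.png

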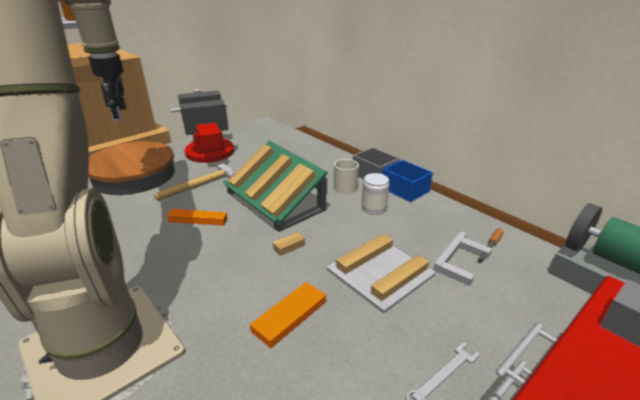

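The scene view shows the crib base bars at about (290,243) and (256,272). The board on the rack is at (340,168), and the narrow bars are at (358,151) and (373,137). The side view agrees: bars at (249,164) and (266,180), board at (290,189). The orange look-alikes lie on the bench. Next I fit the faces of the wooden pieces.

```bash
cat >> h.py <<'E'
def wood(px,orange=False):
    h=cv2.cvtColor(px,cv2.COLOR_RGB2HSV); H,S,V=[h[...,i].astype(int) for i in range(3)]
    return (H>10)&(H<28)&(S>70)&(S<205)&(V>90)
def flat(W,m,zlo,zhi,box,minpts=60):
    """rects of wood tops with z in range; yields centre, long-axis angle deg, L, W, median z"""
    k=m&(W[...,2]>zlo)&(W[...,2]<zhi)&(W[...,0]>box[0])&(W[...,0]<box[1])&(W[...,1]>box[2])&(W[...,1]<box[3])
    n,l,s,_=cv2.connectedComponentsWithStats(k.astype(np.uint8),connectivity=4); out=[]
    for i in range(1,n):
        if s[i,4]<minpts: continue
        P=W[l==i]; out.append(rect(P))
    return out
def rect(P):
    (cx,cy),(a,b),t=cv2.minAreaRect((P[:,:2]*1000).astype(np.float32))
    if a<b: a,b,t=b,a,t+90
    return dict(c=(round(cx,1),round(cy,1)),ang=round((t+90)%180-90,1),L=round(a,1),W=round(b,1),z=round(1000*np.median(P[:,2]),1),n=len(P))
def slope(W,m,yaw,box,minpts=60):
    """tops of pieces on the 30 deg rack: centre of top face and size"""
    k=m&(W[...,2]>.03)&(W[...,2]<.2)&(W[...,0]>box[0])&(W[...,0]<box[1])&(W[...,1]>box[2])&(W[...,1]<box[3])
    n,l,s,_=cv2.connectedComponentsWithStats(k.astype(np.uint8),connectivity=4)
    R=(Rn.from_euler("z",yaw,degrees=True)*Rn.from_euler("y",-30,degrees=True)).as_matrix()
    for i in range(1,n):
        if s[i,4]<minpts: continue
        Q=W[l==i]@R; h=np.percentile(Q[:,2],90); T=Q[abs(Q[:,2]-h)<.004]
        h=np.median(T[:,2]); r=rect(T)
        c=R@np.array([r["c"][0]/1e3,r["c"][1]/1e3,h-.012])
        print("  centre",(c*1e3).round(1),"L,W",r["L"],r["W"],"yaw err",r["ang"],"n",r["n"],"h",(h*1e3).round(1))
E
python3 - <<'E'
from h import *
for n in("scene","side"):
    d=np.load(n+"0.npz");W=d["W"];m=wood(d["px"]); print(n)
    for r in flat(W,m,.030,.042,(.4,.75,-.4,-.08)): print(r)
    slope(W,m,0,(.4,.75,.03,.4))
    g=d["px"].astype(int); gm=(g[...,1]>g[...,0]+20)&(g[...,1]>g[...,2]+10)&(W[...,2]>.02)&(W[...,2]<.16)&(W[...,0]<.8)&(W[...,0]>.4)
    print("rack",rect(W[gm]))
E
```

```text
scene
{'c': (560.8, -152.5), 'ang': -2.2, 'L': 161.1, 'W': 34.2, 'z': np.float64(36.4), 'n': 683}
{'c': (559.6, -262.5), 'ang': -1.1, 'L': 160.6, 'W': 33.8, 'z': np.float64(36.3), 'n': 820}
  centre [546.7 213.1  87.7] L,W 239.7 162.8 yaw err 88.4 n 792 h -185.4
rack {'c': (556.6, 219.0), 'ang': 88.4, 'L': 283.3, 'W': 186.7, 'z': np.float64(118.5), 'n': 905}
side
{'c': (557.8, -156.9), 'ang': -1.6, 'L': 161.6, 'W': 37.5, 'z': np.float64(35.5), 'n': 688}
{'c': (556.7, -267.0), 'ang': -0.8, 'L': 162.0, 'W': 35.4, 'z': np.float64(35.6), 'n': 831}
  centre [546.6 308.9  84.9] L,W 159.3 40.2 yaw err -1.6 n 385 h -187.7
  centre [544.3 213.4  84.7] L,W 158.6 36.9 yaw err -1.2 n 436 h -186.8
  centre [542.3 119.3  84.9] L,W 158.7 62.9 yaw err -1.3 n 871 h -185.6
rack {'c': (554.3, 214.9), 'ang': 88.8, 'L': 284.8, 'W': 183.2, 'z': np.float64(77.7), 'n': 1787}
```

Emit:
move_arm --increments '[{"offset": [0.035, -0.01, -0.01]}, {"offset": [0.07, -0.02, -0.025]}, {"offset": [0.11, -0.03, -0.04]}, {"offset": [0.15, -0.05, -0.06]}, {"offset": [0.18, -0.07, -0.08]}, {"offset": [0.21, -0.09, -0.1]}, {"offset": [0.24, -0.1, -0.12]}, {"offset": [0.27, -0.1, -0.14]}]'

```text
invalid input at $.increments[0]: expected keys offset, yaw, jaw
```

Emit:
move_arm --increments '[{"offset": [0.387, -0.1, -0.194], "yaw": -25.3, "jaw": 0}, {"offset": [0.387, -0.1, -0.194], "yaw": -25.3, "jaw": 0}, {"offset": [0.387, -0.1, -0.194], "yaw": -25.3, "jaw": 0}, {"offset": [0.387, -0.1, -0.194], "yaw": -25.3, "jaw": 0}, {"offset": [0.387, -0.1, -0.194], "yaw": -25.3, "jaw": 0}, {"offset": [0.387, -0.1, -0.194], "yaw": -25.3, "jaw": 0}, {"offset": [0.387, -0.1, -0.194], "yaw": -25.3, "jaw": 0}, {"offset": [0.387, -0.1, -0.194], "yaw": -25.3, "jaw": 0}, {"offset": [0.387, -0.1, -0.194], "yaw": -25.3, "jaw": 0}, {"offset": [0.387, -0.1, -0.194], "yaw": -25.3, "jaw": 0}]'

```text
clock: 2.03
position: [0.5227, 0.2324, 0.3422]
ee_rot: [-0.707, 0.009, -0.009, 0.707]
ft_force: [1.1, 0.9, 0.7]
grip_width: 1.001
```

Emit:
move_arm --increments '[{"offset": [0, 0, 0], "yaw": 0, "jaw": 0}]'

```text
clock: 2.12
position: [0.5276, 0.2241, 0.3442]
ee_rot: [0.707, -0.011, 0.015, -0.706]
ft_force: [0.5, -1.3, 1.0]
grip_width: 1.002
```

Run:
```python
from h import *
o=manip.get_obs(); c=manip.camera("wrist"); save(c,"w1"); W=cloud(c,o); print(o["clock"],o["position"],Rn.from_quat(o["ee_rot"]).as_matrix().round(3)); print(c["mount"].round(3))
slope(W,wood(c["pixels"]),-1.4,(.4,.75,.03,.4))
```

```text
2.1167 [0.52761859 0.22414705 0.34418122] [[ 0.999  0.005  0.037]
 [-0.037 -0.001  0.999]
 [ 0.005 -1.    -0.001]]
[[-0.001  0.949  0.314 -0.081]
 [-0.    -0.314  0.949 -0.125]
 [ 1.     0.001  0.    -0.001]
 [ 0.     0.     0.     1.   ]]
  centre [545.6 311.6  84.4] L,W 159.7 33.9 yaw err 0.1 n 3493 h -183.8
  centre [544.7 217.   84.9] L,W 159.0 32.7 yaw err 0.4 n 3418 h -184.1
  centre [542.8 122.1  84.8] L,W 160.0 59.4 yaw err 0.3 n 6232 h -184.4
```

Emit:
move_arm --increments '[{"offset": [0.015, 0.174, 0.088], "yaw": -0.6, "jaw": 0}, {"offset": [0.015, 0.174, 0.088], "yaw": -0.6, "jaw": 0}, {"offset": [0.015, 0.174, 0.088], "yaw": -0.6, "jaw": 0}, {"offset": [0.015, 0.174, 0.088], "yaw": -0.6, "jaw": 0}, {"offset": [0.015, 0.174, 0.088], "yaw": -0.6, "jaw": 0}, {"offset": [0.015, 0.174, 0.088], "yaw": -0.6, "jaw": 0}, {"offset": [0.015, 0.174, 0.088], "yaw": -0.6, "jaw": 0}, {"offset": [0.015, 0.174, 0.088], "yaw": -0.6, "jaw": 0}]'

```text
clock: 2.83
position: [0.5449, 0.3148, 0.1714]
ee_rot: [-0.707, 0.007, -0.01, 0.707]
ft_force: [0.4, 0.1, 1.1]
grip_width: 1.003
```

```bash
cat > go.py <<'E'
import sys
from h import *
# usage: go.py x y z yaw(mm,deg) ; prints offset, yaw for move rows
def go(x,y,z,yaw):
    o=manip.get_obs(); R=Rn.from_quat(o["ee_rot"]).as_matrix()
    d=R.T@(np.array([x,y,z])/1e3-o["position"]); th=np.degrees(np.arctan2(R[1,0],R[0,0]))
    print("t %.2f"%o["clock"],"pos",(o["position"]*1e3).round(1),"ang %.2f"%th,"tilt",R[2,[0,2]].round(3),"F",o["ft_force"].round(1),"grip %.3f"%o["grip_width"],"-> off",d.round(4),"yaw %.2f"%(th-yaw))
if __name__=="__main__": go(*map(float,sys.argv[1:5]))
E
python3 go.py 545.6 311.6 98 -1.4
```

```text
t 2.83 pos [544.9 314.8 171.4] ang -1.39 tilt [0.005 0.001] F [0.4 0.1 1.1] grip 1.003 -> off [ 0.0005  0.0734 -0.0032] yaw 0.01
```

Emit:
move_arm --increments '[{"offset": [0.0005, 0.035, -0.003], "yaw": 0, "jaw": 0}, {"offset": [0.0005, 0.06, -0.003], "yaw": 0, "jaw": 0}, {"offset": [0.0005, 0.073, -0.003], "yaw": 0, "jaw": 0}, {"offset": [0.0005, 0.073, -0.003], "yaw": 0, "jaw": 0}, {"offset": [0.0005, 0.073, -0.003], "yaw": 0, "jaw": 255}, {"offset": [0.0005, 0.073, -0.003], "yaw": 0, "jaw": 255}, {"offset": [0.0005, 0.073, -0.003], "yaw": 0, "jaw": 255}, {"offset": [0.0005, 0.073, -0.003], "yaw": 0, "jaw": 255}, {"offset": [0.0005, 0.073, -0.003], "yaw": 0, "jaw": 255}, {"offset": [0.0005, 0.073, -0.003], "yaw": 0, "jaw": 255}]' --squeeze 40

```text
clock: 3.67
position: [0.5463, 0.3122, 0.0999]
ee_rot: [-0.706, 0.006, -0.011, 0.708]
ft_force: [-2.0, -0.7, 7.2]
grip_width: 0.388
```

Emit:
move_arm --increments '[{"offset": [0, -0.01, 0], "yaw": 0, "jaw": 255}, {"offset": [0, -0.04, 0], "yaw": 0, "jaw": 255}, {"offset": [0, -0.08, 0], "yaw": 0, "jaw": 255}, {"offset": [0, -0.12, 0], "yaw": 0, "jaw": 255}, {"offset": [0, -0.12, 0], "yaw": 0, "jaw": 255}, {"offset": [0, -0.12, 0], "yaw": 0, "jaw": 255}]'

```text
clock: 4.17
position: [0.5467, 0.3127, 0.2238]
ee_rot: [-0.705, 0.004, -0.013, 0.709]
ft_force: [0.1, -0.2, -2.0]
grip_width: 0.387
```

```bash
python3 go.py 580 -30 215 -1.4
python3 - <<'E'
from h import *
o=manip.get_obs(); c=manip.camera("wrist"); save(c,"w2"); W=cloud(c,o)
slope(W,wood(c["pixels"]),-1.4,(.4,.75,.03,.4))
s=manip.camera("side");W=cloud(s);slope(W,wood(s["pixels"]),-1.4,(.4,.75,.03,.4))
cv2.imwrite("pics/m2.png",np.vstack([c["pixels"][100:,:,::-1],s["pixels"][100:300,:,::-1]]))
E
```

```text
t 4.17 pos [546.7 312.7 223.8] ang -1.40 tilt [0.012 0.006] F [ 0.1 -0.2 -2. ] grip 0.387 -> off [ 0.0415  0.0074 -0.3419] yaw 0.00
  centre [544.5 216.9  84.7] L,W 158.8 34.2 yaw err 0.4 n 7627 h -184.2
  centre [542.5 121.8  84.5] L,W 159.7 61.5 yaw err 0.3 n 13772 h -184.5
  centre [496.3 312.7 179. ] L,W 43.8 33.7 yaw err -0.2 n 5369 h -77.2
  centre [497.5 307.4 177.8] L,W 47.8 36.7 yaw err 4.2 n 125 h -78.9
  centre [543.9 213.1  84.6] L,W 158.6 37.9 yaw err 0.1 n 438 h -184.0
  centre [542.1 118.7  84.8] L,W 158.9 64.5 yaw err -0.3 n 865 h -184.0
```

View pics/m2.png

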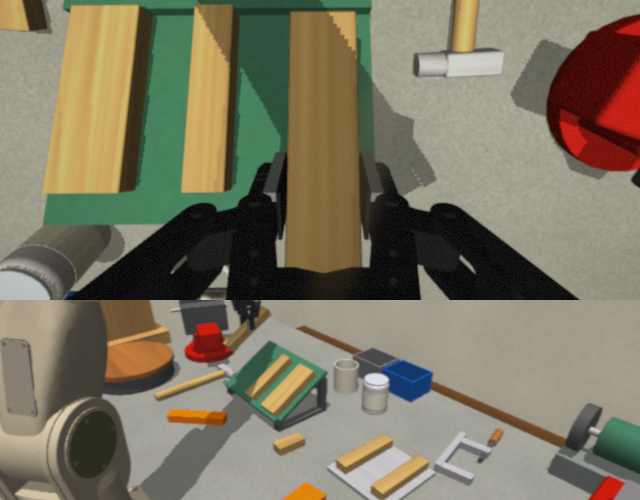

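Emit:
move_arm --increments '[{"offset": [0.032, 0, -0.342], "yaw": 0, "jaw": 255}, {"offset": [0.032, 0, -0.342], "yaw": 0, "jaw": 255}, {"offset": [0.032, 0, -0.342], "yaw": 0, "jaw": 255}, {"offset": [0.032, 0, -0.342], "yaw": 0, "jaw": 255}, {"offset": [0.032, 0, -0.342], "yaw": 0, "jaw": 255}, {"offset": [0.032, 0, -0.342], "yaw": 0, "jaw": 255}, {"offset": [0.032, 0, -0.342], "yaw": 0, "jaw": 255}, {"offset": [0.032, 0, -0.342], "yaw": 0, "jaw": 255}, {"offset": [0.032, 0.02, -0.342], "yaw": 0, "jaw": 255}, {"offset": [0.032, 0.06, -0.342], "yaw": 0, "jaw": 255}]'

```text
clock: 5.1
position: [0.5712, -0.0362, 0.162]
ee_rot: [-0.707, 0.006, -0.016, 0.707]
ft_force: [1.4, 1.1, -0.1]
grip_width: 0.386
```

```bash
python3 go.py 570 -30 66 -1.4
python3 - <<'E'
from h import *
# better base estimate from current scene views
for n in("scene","side"):
    c=manip.camera(n); W=cloud(c)
    for r in flat(W,wood(c["pixels"]),.030,.042,(.4,.75,-.4,-.08)): print(n,r)
E
```

```text
t 5.10 pos [571.2 -36.2 162. ] ang -1.79 tilt [0.013 0.001] F [ 1.4  1.1 -0.1] grip 0.386 -> off [-0.0026  0.096   0.0061] yaw -0.39
scene {'c': (560.7, -152.2), 'ang': -1.8, 'L': 161.5, 'W': 34.9, 'z': np.float64(36.4), 'n': 681}
scene {'c': (559.2, -262.1), 'ang': -1.0, 'L': 161.1, 'W': 33.7, 'z': np.float64(36.5), 'n': 815}
side {'c': (559.1, -157.5), 'ang': -1.7, 'L': 162.8, 'W': 36.3, 'z': np.float64(35.5), 'n': 683}
side {'c': (556.8, -266.7), 'ang': -1.2, 'L': 161.8, 'W': 35.8, 'z': np.float64(35.7), 'n': 828}
```

Emit:
move_arm --increments '[{"offset": [-0.0025, 0.04, 0.006], "yaw": -0.4, "jaw": 255}, {"offset": [-0.0025, 0.07, 0.006], "yaw": -0.4, "jaw": 255}, {"offset": [-0.0025, 0.09, 0.006], "yaw": -0.4, "jaw": 255}, {"offset": [-0.0025, 0.096, 0.006], "yaw": -0.4, "jaw": 255}, {"offset": [0.0005, 0.1, 0.006], "yaw": -0.4, "jaw": 255}, {"offset": [0.0035, 0.104, 0.006], "yaw": -0.4, "jaw": 255}, {"offset": [0.006, 0.108, 0.006], "yaw": -0.4, "jaw": 255}]' --squeeze 25

```text
clock: 5.78
position: [0.5716, -0.0249, 0.0463]
ee_rot: [-0.707, 0.008, -0.005, 0.708]
ft_force: [-0.3, 0.8, 3.6]
grip_width: 0.384
```

Emit:
move_arm --increments '[{"offset": [0.002, 0.004, 0], "yaw": 0, "jaw": 255}, {"offset": [0.004, 0.008, 0], "yaw": 0, "jaw": 255}, {"offset": [0.006, 0.012, 0], "yaw": 0, "jaw": 255}, {"offset": [0.008, 0.016, 0], "yaw": 0, "jaw": 255}]'

```text
clock: 6.12
position: [0.5805, -0.0249, 0.0306]
ee_rot: [-0.706, 0.007, -0.005, 0.708]
ft_force: [-0.4, -0.3, 4.8]
grip_width: 0.386
```

```bash
python3 go.py 590 -30 27 -1.4
```

```text
t 6.12 pos [580.5 -24.9  30.6] ang -1.04 tilt [-0.003  0.002] F [-0.4 -0.3  4.8] grip 0.386 -> off [ 0.0096  0.0036 -0.0049] yaw 0.36
```

Emit:
move_arm --increments '[{"offset": [0.002, 0.004, 0], "yaw": 0.4, "jaw": 255}, {"offset": [0.003, 0.007, 0], "yaw": 0.4, "jaw": 255}, {"offset": [0.003, 0.008, 0], "yaw": 0.4, "jaw": 255}, {"offset": [0.003, 0.008, 0], "yaw": 0.4, "jaw": 255}, {"offset": [0.003, 0.008, 0], "yaw": 0.4, "jaw": 60}, {"offset": [0.003, 0.008, 0], "yaw": 0.4, "jaw": 60}, {"offset": [0.003, 0.008, 0], "yaw": 0.4, "jaw": 60}]'

```text
clock: 6.7
position: [0.5834, -0.0249, 0.0222]
ee_rot: [-0.706, 0.01, -0.008, 0.708]
ft_force: [-0.1, -0.9, 0.5]
grip_width: 0.76
```

```bash
python3 go.py 590 -30 27 -1.4;  python3 - <<'E'
from h import *
o=manip.get_obs(); c=manip.camera("wrist"); s=manip.camera("side")
for c_,W in((c,cloud(c,o)),(s,cloud(s))):
    for r in flat(W,wood(c_["pixels"]),.015,.035,(.45,.72,-.1,.07)): print(r)
E
```

```text
t 6.70 pos [583.4 -24.9  22.2] ang -1.44 tilt [-0.003  0.002] F [-0.1 -0.9  0.5] grip 0.760 -> off [ 0.0067 -0.0048 -0.0049] yaw -0.04
{'c': (476.8, 4.6), 'ang': 85.2, 'L': 34.4, 'W': 14.4, 'z': np.float64(22.9), 'n': 3853}
{'c': (564.0, -26.0), 'ang': -1.4, 'L': 135.4, 'W': 34.0, 'z': np.float64(22.9), 'n': 22280}
{'c': (552.1, -27.6), 'ang': -1.8, 'L': 116.7, 'W': 38.3, 'z': np.float64(23.2), 'n': 390}
{'c': (467.5, 4.1), 'ang': 85.5, 'L': 38.0, 'W': 33.8, 'z': np.float64(23.0), 'n': 126}
```

Emit:
move_arm --increments '[{"offset": [-0.007, 0.0, -0.001], "yaw": 0, "jaw": 60}, {"offset": [-0.007, 0.0, -0.001], "yaw": 0, "jaw": 60}, {"offset": [-0.007, 0.0, -0.001], "yaw": 0, "jaw": 255}, {"offset": [-0.007, 0.0, -0.001], "yaw": 0, "jaw": 255}, {"offset": [-0.007, 0.0, -0.001], "yaw": 0, "jaw": 255}, {"offset": [-0.007, 0.0, -0.001], "yaw": 0, "jaw": 255}, {"offset": [-0.007, -0.01, -0.001], "yaw": 0, "jaw": 255}, {"offset": [-0.007, -0.05, -0.001], "yaw": 0, "jaw": 255}, {"offset": [-0.007, -0.09, -0.001], "yaw": 0, "jaw": 255}, {"offset": [-0.007, -0.13, -0.001], "yaw": 0, "jaw": 255}]' --squeeze 60

```text
clock: 7.63
position: [0.5761, -0.0261, 0.1541]
ee_rot: [-0.707, 0.01, -0.008, 0.707]
ft_force: [2.1, -0.0, -0.9]
grip_width: 0.383
```

```bash
python3 go.py 500 -208 250 -1.4;  python3 - <<'E'
from h import *
o=manip.get_obs(); print(o["joint_pos"].round(2)); c=manip.camera("wrist");W=cloud(c,o); save(c,"w4")
for r in flat(W,wood(c["pixels"]),.1,.2,(.4,.75,-.3,.1)): print(r)
for r in flat(W,wood(c["pixels"]),.03,.042,(.4,.75,-.4,-.08)): print(r)
E
```

```text
t 7.63 pos [576.1 -26.1 154.1] ang -1.45 tilt [-0.004  0.001] F [ 2.1 -0.  -0.9] grip 0.383 -> off [-0.0718 -0.0958 -0.1836] yaw -0.05
[-0.28  0.3   0.29  1.72 -0.1   1.14  1.59]
{'c': (560.2, -26.9), 'ang': -1.1, 'L': 128.5, 'W': 34.4, 'z': np.float64(154.4), 'n': 20447}
{'c': (574.9, 95.3), 'ang': -0.2, 'L': 62.0, 'W': 9.6, 'z': np.float64(119.2), 'n': 2033}
{'c': (559.6, -155.0), 'ang': -1.8, 'L': 159.9, 'W': 35.0, 'z': np.float64(34.8), 'n': 8315}
{'c': (558.1, -264.5), 'ang': -1.1, 'L': 159.2, 'W': 35.2, 'z': np.float64(34.8), 'n': 6684}
```

View pics/w4.png

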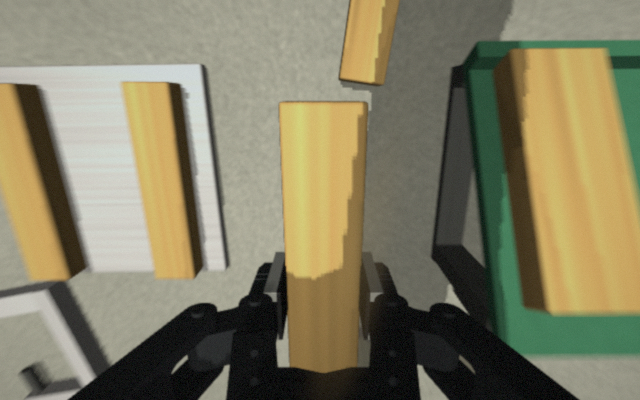

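Emit:
move_arm --increments '[{"offset": [0.0425, 0, -0.184], "yaw": 89.8, "jaw": 255}, {"offset": [0.0425, 0, -0.184], "yaw": 89.8, "jaw": 255}, {"offset": [0.0425, 0, -0.184], "yaw": 89.8, "jaw": 255}, {"offset": [0.0425, 0, -0.184], "yaw": 89.8, "jaw": 255}, {"offset": [0.0425, 0, -0.184], "yaw": 89.8, "jaw": 255}, {"offset": [0.0425, 0, -0.184], "yaw": 89.8, "jaw": 255}, {"offset": [0.0425, 0, -0.184], "yaw": 89.8, "jaw": 255}, {"offset": [0.0425, 0, -0.184], "yaw": 89.8, "jaw": 255}, {"offset": [0.0425, 0, -0.184], "yaw": 89.8, "jaw": 255}, {"offset": [0.0425, 0, -0.184], "yaw": 89.8, "jaw": 255}]'

```text
clock: 8.52
position: [0.6178, -0.2114, 0.1631]
ee_rot: [-0.565, 0.422, -0.423, 0.569]
ft_force: [1.1, -0.8, -0.6]
grip_width: 0.379
```

```bash
python3 go.py 613.9 -210.9 110 -91.3
```

```text
t 8.52 pos [ 617.8 -211.4  163.1] ang -73.41 tilt [-0.002  0.007] F [ 1.1 -0.8 -0.6] grip 0.379 -> off [-0.0014  0.053  -0.0039] yaw 17.89
```

Emit:
move_arm --increments '[{"offset": [-0.0014, 0.03, -0.0039], "yaw": 17.9, "jaw": 255}, {"offset": [-0.0014, 0.053, -0.0039], "yaw": 17.9, "jaw": 255}, {"offset": [-0.0014, 0.053, -0.0039], "yaw": 17.9, "jaw": 255}, {"offset": [-0.0014, 0.053, -0.0039], "yaw": 17.9, "jaw": 255}, {"offset": [-0.0014, 0.053, -0.0039], "yaw": 17.9, "jaw": 255}, {"offset": [-0.0014, 0.053, -0.0039], "yaw": 17.9, "jaw": 255}]'

```text
clock: 9.02
position: [0.6145, -0.2111, 0.1111]
ee_rot: [0.492, -0.504, 0.506, -0.498]
ft_force: [0.5, -1.0, -0.6]
grip_width: 0.383
```

```bash
python3 - <<'E'
from h import *
o=manip.get_obs(); c=manip.camera("wrist");W=cloud(c,o); save(c,"w5")
for r in flat(W,wood(c["pixels"]),.08,.14,(.4,.75,-.35,0)): print("held",r)
for n,W,p in (("wrist",W,c["pixels"]),):
  for r in flat(W,wood(p),.03,.042,(.4,.75,-.4,-.08)): print(n,r)
E
python3 go.py 613.9 -210.9 63 -91.3
```

```text
held {'c': (614.3, -197.2), 'ang': 88.9, 'L': 128.9, 'W': 34.2, 'z': np.float64(111.2), 'n': 20744}
wrist {'c': (533.9, -154.1), 'ang': -1.8, 'L': 109.2, 'W': 33.9, 'z': np.float64(35.0), 'n': 9563}
wrist {'c': (521.4, -263.9), 'ang': -0.8, 'L': 88.1, 'W': 34.9, 'z': np.float64(35.0), 'n': 4120}
t 9.07 pos [ 614.5 -211.2  111.1] ang -91.19 tilt [-0.004  0.007] F [ 0.7  0.4 -0.6] grip 0.381 -> off [-0.0001  0.0481 -0.001 ] yaw 0.11
```

Emit:
move_arm --increments '[{"offset": [-0.002, 0.02, -0.001], "yaw": 0, "jaw": 255}, {"offset": [-0.002, 0.035, -0.001], "yaw": 0, "jaw": 255}, {"offset": [-0.002, 0.044, -0.001], "yaw": 0, "jaw": 255}, {"offset": [-0.002, 0.046, -0.001], "yaw": 0, "jaw": 255}, {"offset": [-0.002, 0.047, -0.001], "yaw": 0, "jaw": 255}, {"offset": [-0.002, 0.048, -0.001], "yaw": 0, "jaw": 255}]'

```text
clock: 9.57
position: [0.6143, -0.2094, 0.064]
ee_rot: [0.492, -0.504, 0.506, -0.498]
ft_force: [1.1, -0.3, -0.7]
grip_width: 0.378
```

Emit:
move_arm --increments '[{"offset": [0, 0.001, 0], "yaw": 0, "jaw": 255}, {"offset": [0, 0.002, 0], "yaw": 0, "jaw": 255}, {"offset": [0, 0.002, 0], "yaw": 0, "jaw": 255}]'

```text
clock: 9.82
position: [0.6146, -0.2095, 0.0624]
ee_rot: [0.492, -0.504, 0.507, -0.498]
ft_force: [-0.4, -0.0, -1.3]
grip_width: 0.383
```

```bash
python3 go.py 613.9 -209 58.5 -91.3
python3 - <<'E'
from h import *
o=manip.get_obs(); c=manip.camera("wrist");W=cloud(c,o); save(c,"w6")
for r in flat(W,wood(c["pixels"]),.05,.08,(.4,.75,-.35,0)): print("held",r)
E
```

```text
t 9.82 pos [ 614.6 -209.5   62.4] ang -91.17 tilt [-0.003  0.009] F [-0.4 -0.  -1.3] grip 0.383 -> off [-0.0004  0.0039 -0.0008] yaw 0.13
held {'c': (614.4, -195.3), 'ang': 88.9, 'L': 128.5, 'W': 34.2, 'z': np.float64(62.6), 'n': 20841}
```

Emit:
move_arm --increments '[{"offset": [0, 0.001, -0.0007], "yaw": 0, "jaw": 255}, {"offset": [0, 0.002, -0.0007], "yaw": 0, "jaw": 255}, {"offset": [0, 0.003, -0.0007], "yaw": 0, "jaw": 255}, {"offset": [0, 0.003, -0.0007], "yaw": 0, "jaw": 255}]'

```text
clock: 10.2
position: [0.6138, -0.2093, 0.0591]
ee_rot: [0.492, -0.504, 0.506, -0.498]
ft_force: [0.1, -0.3, -1.5]
grip_width: 0.384
```

Emit:
move_arm --increments '[{"offset": [0, 0.0005, 0], "yaw": 0, "jaw": 255}, {"offset": [0, 0.001, 0], "yaw": 0, "jaw": 255}, {"offset": [0, 0.001, 0], "yaw": 0, "jaw": 255}]'

```text
clock: 10.45
position: [0.6138, -0.2094, 0.0588]
ee_rot: [0.492, -0.504, 0.506, -0.498]
ft_force: [-3.0, 1.6, 7.1]
grip_width: 0.386
```

Emit:
move_arm --increments '[{"offset": [0, 0, 0], "yaw": 0, "jaw": 60}, {"offset": [0, 0, 0], "yaw": 0, "jaw": 60}, {"offset": [0, 0, 0], "yaw": 0, "jaw": 60}, {"offset": [0, -0.01, 0], "yaw": 0, "jaw": 60}, {"offset": [0, -0.04, 0], "yaw": 0, "jaw": 60}, {"offset": [0, -0.08, 0], "yaw": 0, "jaw": 60}, {"offset": [0, -0.12, 0], "yaw": 0, "jaw": 60}, {"offset": [0.01, -0.14, -0.06], "yaw": 0, "jaw": 0}, {"offset": [0.01, -0.14, -0.06], "yaw": 0, "jaw": 0}, {"offset": [0.01, -0.14, -0.06], "yaw": 0, "jaw": 0}]'

```text
clock: 11.28
position: [0.5495, -0.2216, 0.2014]
ee_rot: [0.49, -0.504, 0.508, -0.497]
ft_force: [-0.4, -0.8, -0.3]
grip_width: 0.999
```

```bash
cat > crib.py <<'E'
from h import *
o=manip.get_obs(); c=manip.camera("wrist"); V=[("wrist",c,cloud(c,o))]
for n in("scene","side"):
    s=manip.camera(n); V.append((n,s,cloud(s)))
for n,c,W in V:
    m=wood(c["pixels"])
    for lo,hi in((.030,.042),(.053,.066),(.077,.09)):
        for r in flat(W,m,lo,hi,(.4,.75,-.4,-.08),120): print(n,r)
save(V[0][1],"w_%d"%(o["clock"]*10))
E
python3 crib.py; python3 go.py 544.6 217 190 -1.4
```

```text
wrist {'c': (538.8, -154.0), 'ang': -1.4, 'L': 117.4, 'W': 33.3, 'z': np.float64(35.0), 'n': 5103}
wrist {'c': (537.1, -263.5), 'ang': 0.2, 'L': 117.6, 'W': 35.0, 'z': np.float64(34.9), 'n': 3707}
wrist {'c': (613.1, -210.6), 'ang': 88.9, 'L': 158.7, 'W': 34.2, 'z': np.float64(58.9), 'n': 6852}
scene {'c': (532.9, -151.7), 'ang': -1.8, 'L': 105.8, 'W': 33.7, 'z': np.float64(36.4), 'n': 424}
scene {'c': (531.8, -261.6), 'ang': -1.1, 'L': 105.5, 'W': 32.8, 'z': np.float64(36.4), 'n': 499}
scene {'c': (615.5, -207.3), 'ang': 88.1, 'L': 160.6, 'W': 36.1, 'z': np.float64(60.4), 'n': 835}
side {'c': (538.6, -173.4), 'ang': -0.3, 'L': 122.1, 'W': 80.0, 'z': np.float64(35.6), 'n': 580}
side {'c': (538.3, -266.8), 'ang': -3.4, 'L': 124.5, 'W': 43.6, 'z': np.float64(35.7), 'n': 681}
side {'c': (612.5, -213.4), 'ang': 88.6, 'L': 160.4, 'W': 37.8, 'z': np.float64(59.5), 'n': 718}
t 11.43 pos [ 552.8 -218.2  198.8] ang -91.15 tilt [-0.004  0.01 ] F [0.3 0.2 0.3] grip 0.999 -> off [-0.4349  0.0105 -0.017 ] yaw -89.75
```

Emit:
move_arm --increments '[{"offset": [-0.435, 0, -0.017], "yaw": -89.7, "jaw": 0}, {"offset": [-0.435, 0, -0.017], "yaw": -89.7, "jaw": 0}, {"offset": [-0.435, 0, -0.017], "yaw": -89.7, "jaw": 0}, {"offset": [-0.435, 0, -0.017], "yaw": -89.7, "jaw": 0}, {"offset": [-0.435, 0, -0.017], "yaw": -89.7, "jaw": 0}, {"offset": [-0.435, 0, -0.017], "yaw": -89.7, "jaw": 0}, {"offset": [-0.435, 0, -0.017], "yaw": -89.7, "jaw": 0}, {"offset": [-0.435, 0, -0.017], "yaw": -89.7, "jaw": 0}, {"offset": [-0.435, 0, -0.017], "yaw": -89.7, "jaw": 0}, {"offset": [-0.435, 0, -0.017], "yaw": -89.7, "jaw": 0}]'

```text
clock: 12.27
position: [0.5445, 0.2009, 0.2]
ee_rot: [-0.695, 0.115, -0.121, 0.699]
ft_force: [1.2, -0.4, 0.5]
grip_width: 1.001
```

```bash
python3 go.py 544.6 217 170 -1.4
```

```text
t 12.27 pos [544.5 200.9 200. ] ang -19.15 tilt [0.007 0.007] F [ 1.2 -0.4  0.5] grip 1.001 -> off [-0.0055  0.03    0.0151] yaw -17.75
```

Emit:
move_arm --increments '[{"offset": [-0.0055, 0.03, 0.015], "yaw": -17.7, "jaw": 0}, {"offset": [-0.0055, 0.03, 0.015], "yaw": -17.7, "jaw": 0}, {"offset": [-0.0055, 0.03, 0.015], "yaw": -17.7, "jaw": 0}, {"offset": [-0.0055, 0.03, 0.015], "yaw": -17.7, "jaw": 0}, {"offset": [-0.0055, 0.03, 0.015], "yaw": -17.7, "jaw": 0}, {"offset": [-0.0055, 0.03, 0.015], "yaw": -17.7, "jaw": 0}]'

```text
clock: 12.77
position: [0.5448, 0.217, 0.17]
ee_rot: [-0.706, 0.007, -0.013, 0.708]
ft_force: [0.0, -0.2, 0.2]
grip_width: 0.996
```

```bash
python3 go.py 544.6 217 98 -1.4
python3 - <<'E'
from h import *
o=manip.get_obs(); c=manip.camera("wrist"); slope(cloud(c,o),wood(c["pixels"]),-1.4,(.4,.75,.03,.4))
E
```

```text
t 12.77 pos [544.8 217.  170. ] ang -1.61 tilt [0.009 0.004] F [ 0.  -0.2  0.2] grip 0.996 -> off [-0.0008  0.072  -0.0003] yaw -0.21
  centre [544.5 216.9  84.8] L,W 159.1 33.6 yaw err 0.3 n 11734 h -184.1
  centre [540.2 122.2  83.3] L,W 154.0 60.5 yaw err 0.1 n 17018 h -184.4
```

Emit:
move_arm --increments '[{"offset": [0, 0.035, 0], "yaw": -0.2, "jaw": 0}, {"offset": [0, 0.06, 0], "yaw": -0.2, "jaw": 0}, {"offset": [0, 0.073, 0], "yaw": -0.2, "jaw": 0}, {"offset": [0, 0.073, 0], "yaw": -0.2, "jaw": 0}, {"offset": [0, 0.073, 0], "yaw": -0.2, "jaw": 255}, {"offset": [0, 0.073, 0], "yaw": -0.2, "jaw": 255}, {"offset": [0, 0.073, 0], "yaw": -0.2, "jaw": 255}, {"offset": [0, 0.073, 0], "yaw": -0.2, "jaw": 255}, {"offset": [0, 0.073, 0], "yaw": -0.2, "jaw": 255}, {"offset": [0, 0.073, 0], "yaw": -0.2, "jaw": 255}]' --squeeze 40

```text
clock: 13.65
position: [0.5461, 0.2176, 0.0985]
ee_rot: [-0.705, 0.005, -0.012, 0.709]
ft_force: [-1.8, -0.1, 7.6]
grip_width: 0.388
```

Emit:
move_arm --increments '[{"offset": [0, -0.01, 0], "yaw": 0, "jaw": 255}, {"offset": [0, -0.04, 0], "yaw": 0, "jaw": 255}, {"offset": [0, -0.08, 0], "yaw": 0, "jaw": 255}, {"offset": [0, -0.12, 0], "yaw": 0, "jaw": 255}, {"offset": [0.018, -0.13, -0.04], "yaw": 0, "jaw": 255}, {"offset": [0.018, -0.13, -0.08], "yaw": 0, "jaw": 255}, {"offset": [0.018, -0.13, -0.12], "yaw": 0, "jaw": 255}, {"offset": [0.018, -0.13, -0.16], "yaw": 0, "jaw": 255}, {"offset": [0.018, -0.13, -0.2], "yaw": 0, "jaw": 255}, {"offset": [0.018, -0.13, -0.24], "yaw": 0, "jaw": 255}]'

```text
clock: 14.48
position: [0.5564, -0.0255, 0.2286]
ee_rot: [-0.705, 0.004, -0.013, 0.709]
ft_force: [0.4, 0.8, -1.3]
grip_width: 0.389
```

```bash
python3 go.py 572 -30 66 -1.4
```

```text
t 14.48 pos [556.4 -25.5 228.6] ang -1.41 tilt [0.012 0.006] F [ 0.4  0.8 -1.3] grip 0.389 -> off [ 0.0137  0.1627 -0.0051] yaw -0.01
```

Emit:
move_arm --increments '[{"offset": [0.014, 0.04, -0.005], "yaw": 0, "jaw": 255}, {"offset": [0.014, 0.08, -0.005], "yaw": 0, "jaw": 255}, {"offset": [0.014, 0.12, -0.005], "yaw": 0, "jaw": 255}, {"offset": [0.014, 0.15, -0.005], "yaw": 0, "jaw": 255}, {"offset": [0.014, 0.162, -0.005], "yaw": 0, "jaw": 255}, {"offset": [0.017, 0.166, -0.005], "yaw": 0, "jaw": 255}, {"offset": [0.02, 0.17, -0.005], "yaw": 0, "jaw": 255}, {"offset": [0.0225, 0.174, -0.005], "yaw": 0, "jaw": 255}, {"offset": [0.025, 0.179, -0.005], "yaw": 0, "jaw": 255}]' --squeeze 25

```text
clock: 15.23
position: [0.586, -0.0301, 0.0524]
ee_rot: [-0.705, 0.003, -0.015, 0.709]
ft_force: [1.1, 0.4, 6.3]
grip_width: 0.385
```

Emit:
move_arm --increments '[{"offset": [0.002, 0.004, 0], "yaw": 0, "jaw": 255}, {"offset": [0.004, 0.008, 0], "yaw": 0, "jaw": 255}, {"offset": [0.006, 0.012, 0], "yaw": 0, "jaw": 255}, {"offset": [0.008, 0.016, 0], "yaw": 0, "jaw": 255}]'

```text
clock: 15.57
position: [0.5967, -0.0301, 0.0383]
ee_rot: [-0.705, 0.001, -0.016, 0.709]
ft_force: [1.0, 1.0, 6.0]
grip_width: 0.388
```

```bash
python3 go.py 590 -30 22.5 -1.4
```

```text
t 15.57 pos [596.7 -30.1  38.3] ang -1.39 tilt [0.022 0.007] F [1. 1. 6.] grip 0.388 -> off [-0.007   0.0156 -0.0002] yaw 0.01
```

Emit:
move_arm --increments '[{"offset": [0.001, 0.004, 0], "yaw": 0, "jaw": 255}, {"offset": [0.002, 0.008, 0], "yaw": 0, "jaw": 255}, {"offset": [0.003, 0.012, 0], "yaw": 0, "jaw": 255}, {"offset": [0.003, 0.015, 0], "yaw": 0, "jaw": 255}, {"offset": [0.003, 0.016, 0], "yaw": 0, "jaw": 255}, {"offset": [0.003, 0.016, 0], "yaw": 0, "jaw": 255}, {"offset": [0.003, 0.016, 0], "yaw": 0, "jaw": 60}, {"offset": [0.003, 0.016, 0], "yaw": 0, "jaw": 60}, {"offset": [0.003, 0.016, 0], "yaw": 0, "jaw": 60}]'

```text
clock: 16.32
position: [0.5994, -0.03, 0.022]
ee_rot: [-0.705, 0.001, -0.016, 0.709]
ft_force: [0.9, 0.4, -0.2]
grip_width: 0.765
```

```bash
python3 - <<'E'
from h import *
o=manip.get_obs(); c=manip.camera("wrist");W=cloud(c,o)
for r in flat(W,wood(c["pixels"]),.015,.035,(.45,.72,-.1,.07)): print(r,"centre x",r["c"][0]-r["L"]/2+80)
E
python3 go.py 590 -30 22.5 -1.4
```

```text
{'c': (581.0, -30.7), 'ang': -1.4, 'L': 135.1, 'W': 34.0, 'z': np.float64(22.9), 'n': 22246} centre x 593.45
t 16.37 pos [599.5 -30.1  22. ] ang -1.39 tilt [0.021 0.007] F [-0.9  0.6  0.4] grip 0.770 -> off [-0.0095 -0.0007 -0.0002] yaw 0.01
```

Emit:
move_arm --increments '[{"offset": [-0.006, 0.0, -0.0005], "yaw": 0, "jaw": 60}, {"offset": [-0.006, 0.0, -0.0005], "yaw": 0, "jaw": 60}, {"offset": [-0.006, 0.0, -0.0005], "yaw": 0, "jaw": 255}, {"offset": [-0.006, 0.0, -0.0005], "yaw": 0, "jaw": 255}, {"offset": [-0.006, 0.0, -0.0005], "yaw": 0, "jaw": 255}, {"offset": [-0.006, 0.0, -0.0005], "yaw": 0, "jaw": 255}, {"offset": [-0.006, -0.01, -0.0005], "yaw": 0, "jaw": 255}, {"offset": [-0.006, -0.05, -0.0005], "yaw": 0, "jaw": 255}, {"offset": [-0.006, -0.09, -0.0005], "yaw": 0, "jaw": 255}, {"offset": [-0.006, -0.13, -0.0005], "yaw": 0, "jaw": 255}]' --squeeze 60

```text
clock: 17.2
position: [0.5901, -0.0315, 0.1536]
ee_rot: [-0.705, 0.002, -0.016, 0.709]
ft_force: [1.2, -0.0, -0.7]
grip_width: 0.384
```

```bash
python3 go.py 503.9 -208.4 160 -91.3
```

```text
t 17.20 pos [590.1 -31.5 153.6] ang -1.42 tilt [0.02  0.006] F [ 1.2 -0.  -0.7] grip 0.384 -> off [-0.0816 -0.0091 -0.179 ] yaw 89.88
```

Emit:
move_arm --increments '[{"offset": [-0.0816, -0.009, -0.179], "yaw": 89.9, "jaw": 255}, {"offset": [-0.0816, -0.009, -0.179], "yaw": 89.9, "jaw": 255}, {"offset": [-0.0816, -0.009, -0.179], "yaw": 89.9, "jaw": 255}, {"offset": [-0.0816, -0.009, -0.179], "yaw": 89.9, "jaw": 255}, {"offset": [-0.0816, -0.009, -0.179], "yaw": 89.9, "jaw": 255}, {"offset": [-0.0816, -0.009, -0.179], "yaw": 89.9, "jaw": 255}, {"offset": [-0.0816, -0.009, -0.179], "yaw": 89.9, "jaw": 255}, {"offset": [-0.0816, -0.009, -0.179], "yaw": 89.9, "jaw": 255}, {"offset": [-0.0816, -0.009, -0.179], "yaw": 89.9, "jaw": 255}, {"offset": [-0.0816, -0.009, -0.179], "yaw": 89.9, "jaw": 255}]'

```text
clock: 18.03
position: [0.5037, -0.2085, 0.1604]
ee_rot: [-0.561, 0.418, -0.427, 0.573]
ft_force: [-0.1, 0.1, -1.0]
grip_width: 0.385
```

```bash
python3 go.py 503.9 -208.4 110 -91.3
```

```text
t 18.03 pos [ 503.7 -208.5  160.4] ang -73.38 tilt [0.    0.021] F [-0.1  0.1 -1. ] grip 0.385 -> off [-0.      0.0504 -0.0009] yaw 17.92
```

Emit:
move_arm --increments '[{"offset": [0, 0.02, -0.0005], "yaw": 17.9, "jaw": 255}, {"offset": [0, 0.04, -0.0005], "yaw": 17.9, "jaw": 255}, {"offset": [0, 0.05, -0.0005], "yaw": 17.9, "jaw": 255}, {"offset": [0, 0.05, -0.0005], "yaw": 17.9, "jaw": 255}, {"offset": [0, 0.05, -0.0005], "yaw": 17.9, "jaw": 255}, {"offset": [0, 0.05, -0.0005], "yaw": 17.9, "jaw": 255}]'

```text
clock: 18.53
position: [0.5047, -0.2086, 0.1114]
ee_rot: [0.488, -0.501, 0.509, -0.502]
ft_force: [-0.0, -0.9, -1.2]
grip_width: 0.391
```

```bash
python3 - <<'E'
from h import *
o=manip.get_obs(); c=manip.camera("wrist");W=cloud(c,o); save(c,"w7"); m=wood(c["pixels"])
for r in flat(W,m,.08,.14,(.4,.75,-.35,0)): print("held",r,"cy",r["c"][1]+r["L"]/2-80)
k=m&(W[...,2]>.09)&(W[...,2]<.14); P=W[k]; A=np.c_[P[:,:2],np.ones(len(P))]; print("plane",np.linalg.lstsq(A,P[:,2],rcond=None)[0].round(3))
for a,b in((.03,.042),(.053,.066)):
  for r in flat(W,m,a,b,(.4,.75,-.4,-.08)): print(r)
E
python3 go.py 503.9 -208.4 63 -91.3
```

```text
held {'c': (504.7, -195.0), 'ang': 88.8, 'L': 129.6, 'W': 33.9, 'z': np.float64(112.9), 'n': 20931} cy -210.2
plane [0.012 0.026 0.111]
{'c': (566.4, -155.0), 'ang': -1.7, 'L': 64.2, 'W': 33.3, 'z': np.float64(34.9), 'n': 5371}
{'c': (574.8, -264.4), 'ang': -0.1, 'L': 42.9, 'W': 34.3, 'z': np.float64(34.8), 'n': 1817}
{'c': (613.4, -209.8), 'ang': 88.7, 'L': 157.9, 'W': 34.9, 'z': np.float64(58.8), 'n': 12389}
t 18.58 pos [ 504.8 -208.6  111.5] ang -91.15 tilt [-0.006  0.022] F [ 0.5  0.6 -0.5] grip 0.382 -> off [ 0.0001  0.0485 -0.0019] yaw 0.15
```

Emit:
move_arm --increments '[{"offset": [-0.002, 0.02, -0.001], "yaw": 0.1, "jaw": 255}, {"offset": [-0.002, 0.035, -0.001], "yaw": 0.1, "jaw": 255}, {"offset": [-0.002, 0.044, -0.001], "yaw": 0.1, "jaw": 255}, {"offset": [-0.002, 0.047, -0.001], "yaw": 0.1, "jaw": 255}, {"offset": [-0.002, 0.049, -0.001], "yaw": 0.1, "jaw": 255}, {"offset": [-0.002, 0.05, -0.001], "yaw": 0.1, "jaw": 255}, {"offset": [-0.002, 0.05, -0.001], "yaw": 0.1, "jaw": 255}]' --squeeze 40

```text
clock: 19.17
position: [0.5053, -0.2065, 0.0621]
ee_rot: [0.487, -0.501, 0.51, -0.502]
ft_force: [-0.6, 0.6, -0.0]
grip_width: 0.388
```

Emit:
move_arm --increments '[{"offset": [0, 0.001, 0], "yaw": 0, "jaw": 255}, {"offset": [0, 0.0015, 0], "yaw": 0, "jaw": 255}, {"offset": [0, 0.0015, 0], "yaw": 0, "jaw": 255}]' --squeeze 25

```text
clock: 19.42
position: [0.5055, -0.2065, 0.0609]
ee_rot: [0.487, -0.501, 0.51, -0.502]
ft_force: [0.1, 0.4, -0.5]
grip_width: 0.379
```

```bash
python3 - <<'E'
from h import *
o=manip.get_obs(); c=manip.camera("wrist");W=cloud(c,o); m=wood(c["pixels"])
for r in flat(W,m,.052,.07,(.4,.75,-.35,0)): print("held",r,"cy",r["c"][1]+r["L"]/2-80)
k=m&(W[...,2]>.053)&(W[...,2]<.07)&(W[...,0]<.53); P=W[k]; A=np.c_[P[:,:2]-[.504,-.208],np.ones(len(P))]; print("plane",np.linalg.lstsq(A,P[:,2],rcond=None)[0].round(4))
k=m&(W[...,2]>.053)&(W[...,2]<.07)&(W[...,0]>.58); P=W[k]; A=np.c_[P[:,:2]-[.613,-.208],np.ones(len(P))]; print("plane",np.linalg.lstsq(A,P[:,2],rcond=None)[0].round(4))
E
python3 go.py 503.9 -206.6 58 -91.3
```

```text
held {'c': (505.3, -192.7), 'ang': 88.8, 'L': 129.2, 'W': 34.3, 'z': np.float64(62.4), 'n': 21087} cy -208.1
held {'c': (613.9, -200.8), 'ang': 88.8, 'L': 140.0, 'W': 35.8, 'z': np.float64(58.8), 'n': 19389} cy -210.8
plane [0.0155 0.0264 0.0616]
plane [-0.0027  0.0001  0.0588]
t 19.47 pos [ 505.5 -206.5   60.8] ang -91.25 tilt [-0.006  0.023] F [-0.4 -0.5 -1.2] grip 0.388 -> off [ 0.0001  0.0028 -0.0016] yaw 0.05
```

Emit:
move_arm --increments '[{"offset": [0, 0.0006, -0.0014], "yaw": 0, "jaw": 255}, {"offset": [0, 0.0012, -0.0014], "yaw": 0, "jaw": 255}, {"offset": [0, 0.0018, -0.0014], "yaw": 0, "jaw": 255}, {"offset": [0, 0.0024, -0.0014], "yaw": 0, "jaw": 255}, {"offset": [0, 0.003, -0.0014], "yaw": 0, "jaw": 255}, {"offset": [0, 0.003, -0.0014], "yaw": 0, "jaw": 255}]' --squeeze 20

```text
clock: 19.97
position: [0.5044, -0.2063, 0.0584]
ee_rot: [0.487, -0.501, 0.51, -0.502]
ft_force: [-4.0, 3.3, 10.3]
grip_width: 0.385
```

```bash
cat > pl.py <<'E'
from h import *
o=manip.get_obs(); c=manip.camera("wrist");W=cloud(c,o); m=wood(c["pixels"])
for r in flat(W,m,.052,.07,(.4,.75,-.35,0)): print("held",r,"cy",r["c"][1]+r["L"]/2-80)
k=m&(W[...,2]>.053)&(W[...,2]<.07)&(W[...,0]<.53); P=W[k]; A=np.c_[P[:,:2]-[.504,-.208],np.ones(len(P))]; print("plane",np.linalg.lstsq(A,P[:,2],rcond=None)[0].round(4))
E
python3 pl.py; python3 go.py 504 -206.6 58 -91.3
```

```text
held {'c': (504.3, -192.0), 'ang': 88.6, 'L': 128.4, 'W': 34.2, 'z': np.float64(59.2), 'n': 20983} cy -207.8
held {'c': (613.7, -201.4), 'ang': 88.9, 'L': 141.0, 'W': 35.6, 'z': np.float64(58.8), 'n': 19724} cy -210.9
plane [0.0145 0.0013 0.0592]
t 20.02 pos [ 504.4 -206.3   58.4] ang -91.24 tilt [-0.007  0.023] F [-3.   3.3  9.5] grip 0.380 -> off [ 0.0003  0.0004 -0.0004] yaw 0.06
```

Emit:
move_arm --increments '[{"offset": [0, -0.0005, 0], "yaw": 0, "jaw": 60}, {"offset": [0, -0.0005, 0], "yaw": 0, "jaw": 60}, {"offset": [0, -0.0005, 0], "yaw": 0, "jaw": 60}, {"offset": [0, -0.01, 0], "yaw": 0, "jaw": 60}, {"offset": [0, -0.04, 0], "yaw": 0, "jaw": 60}, {"offset": [0, -0.08, 0], "yaw": 0, "jaw": 60}, {"offset": [0, -0.12, 0], "yaw": 0, "jaw": 60}, {"offset": [0, -0.14, 0.05], "yaw": 0, "jaw": 0}, {"offset": [0, -0.14, 0.05], "yaw": 0, "jaw": 0}, {"offset": [0, -0.14, 0.05], "yaw": 0, "jaw": 0}]'

```text
clock: 20.85
position: [0.5543, -0.2075, 0.2024]
ee_rot: [0.487, -0.499, 0.51, -0.504]
ft_force: [0.6, 0.4, -0.9]
grip_width: 1.0
```

```bash
python3 crib.py; python3 go.py 543 122 190 -1.4; ls pics
```

```text
wrist {'c': (481.2, -152.5), 'ang': 88.0, 'L': 33.2, 'W': 3.3, 'z': np.float64(35.0), 'n': 128}
wrist {'c': (559.8, -154.8), 'ang': -1.9, 'L': 75.5, 'W': 33.2, 'z': np.float64(35.0), 'n': 3105}
wrist {'c': (557.4, -264.2), 'ang': -0.6, 'L': 75.7, 'W': 34.1, 'z': np.float64(34.9), 'n': 2304}
wrist {'c': (503.8, -207.7), 'ang': 88.8, 'L': 159.5, 'W': 34.1, 'z': np.float64(59.0), 'n': 6711}
wrist {'c': (613.0, -210.4), 'ang': 88.8, 'L': 159.3, 'W': 34.3, 'z': np.float64(58.9), 'n': 6568}
scene {'c': (553.6, -152.8), 'ang': 0.2, 'L': 63.4, 'W': 37.2, 'z': np.float64(36.4), 'n': 276}
scene {'c': (549.4, -261.4), 'ang': 4.5, 'L': 66.6, 'W': 40.0, 'z': np.float64(36.5), 'n': 333}
scene {'c': (506.5, -204.7), 'ang': 89.3, 'L': 159.6, 'W': 36.6, 'z': np.float64(60.4), 'n': 726}
scene {'c': (614.8, -207.3), 'ang': 89.2, 'L': 160.6, 'W': 36.4, 'z': np.float64(60.5), 'n': 843}
side {'c': (571.7, -170.1), 'ang': -86.7, 'L': 68.3, 'W': 58.1, 'z': np.float64(35.9), 'n': 261}
side {'c': (573.8, -267.6), 'ang': -7.6, 'L': 83.5, 'W': 42.9, 'z': np.float64(35.9), 'n': 327}
side {'c': (612.3, -213.0), 'ang': 88.3, 'L': 160.4, 'W': 36.2, 'z': np.float64(59.5), 'n': 721}
side {'c': (503.6, -209.6), 'ang': 88.9, 'L': 160.9, 'W': 36.5, 'z': np.float64(59.5), 'n': 866}
t 21.00 pos [ 550.2 -208.6  199.2] ang -91.28 tilt [-0.007  0.022] F [-0.5 -0.2  0.1] grip 0.998 -> off [-0.3302  0.011  -0.0148] yaw -89.88
m2.png
scene0.png
side0.png
w1.png
w2.png
w4.png
w5.png
w6.png
w7.png
w_112.png
w_208.png
```

Emit:
move_arm --increments '[{"offset": [-0.33, 0, -0.015], "yaw": -89.9, "jaw": 0}, {"offset": [-0.33, 0, -0.015], "yaw": -89.9, "jaw": 0}, {"offset": [-0.33, 0, -0.015], "yaw": -89.9, "jaw": 0}, {"offset": [-0.33, 0, -0.015], "yaw": -89.9, "jaw": 0}, {"offset": [-0.33, 0, -0.015], "yaw": -89.9, "jaw": 0}, {"offset": [-0.33, 0, -0.015], "yaw": -89.9, "jaw": 0}, {"offset": [-0.33, 0, -0.015], "yaw": -89.9, "jaw": 0}, {"offset": [-0.33, 0, -0.015], "yaw": -89.9, "jaw": 0}, {"offset": [-0.33, 0, -0.015], "yaw": -89.9, "jaw": 0}, {"offset": [-0.33, 0, -0.015], "yaw": -89.9, "jaw": 0}]'

```text
clock: 21.83
position: [0.5412, 0.1239, 0.2001]
ee_rot: [-0.694, 0.11, -0.124, 0.701]
ft_force: [0.5, -1.9, -0.2]
grip_width: 1.006
```

```bash
python3 go.py 543 122 170 -1.4
```

```text
t 21.83 pos [541.2 123.9 200.1] ang -19.03 tilt [0.017 0.012] F [ 0.5 -1.9 -0.2] grip 1.006 -> off [ 0.0018  0.0301 -0.0016] yaw -17.63
```

Emit:
move_arm --increments '[{"offset": [0.002, 0.03, -0.0016], "yaw": -17.6, "jaw": 0}, {"offset": [0.002, 0.03, -0.0016], "yaw": -17.6, "jaw": 0}, {"offset": [0.002, 0.03, -0.0016], "yaw": -17.6, "jaw": 0}, {"offset": [0.002, 0.03, -0.0016], "yaw": -17.6, "jaw": 0}, {"offset": [0.002, 0.03, -0.0016], "yaw": -17.6, "jaw": 0}]'

```text
clock: 22.25
position: [0.5427, 0.1212, 0.1698]
ee_rot: [-0.705, 0.003, -0.017, 0.709]
ft_force: [0.3, 0.7, 0.8]
grip_width: 0.997
```

```bash
python3 - <<'E'
from h import *
o=manip.get_obs(); c=manip.camera("wrist"); save(c,"w8"); slope(cloud(c,o),wood(c["pixels"]),-1.4,(.4,.75,.03,.4))
E
python3 go.py 543.5 122 96 -1.4
```

```text
centre [542.5 121.9  84.6] L,W 159.7 59.9 yaw err 0.3 n 21056 h -184.4
t 22.30 pos [542.8 121.4 170.1] ang -1.62 tilt [0.02  0.006] F [-0.1 -0.9  0.1] grip 1.000 -> off [-0.0008  0.0741  0.0001] yaw -0.22
```

View pics/w8.png

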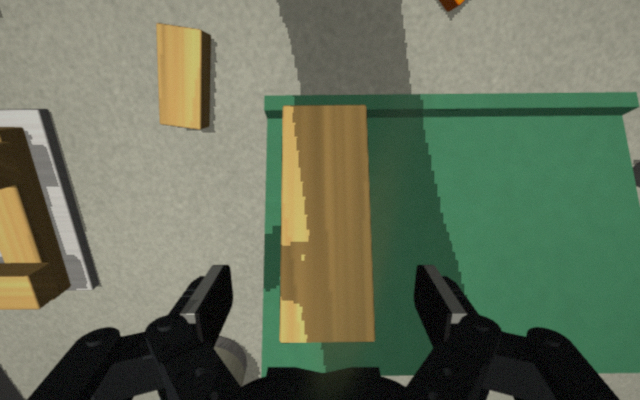

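The wrist view shows the board at columns 283–375, rows 105–343, centred between the open fingers (230 and 418). I can descend straight down.

Emit:
move_arm --increments '[{"offset": [-0.0005, 0.035, 0.0005], "yaw": -0.2, "jaw": 0}, {"offset": [-0.0005, 0.06, 0.0005], "yaw": -0.2, "jaw": 0}, {"offset": [-0.0005, 0.074, 0.0005], "yaw": -0.2, "jaw": 0}, {"offset": [-0.0005, 0.075, 0.0005], "yaw": -0.2, "jaw": 0}, {"offset": [-0.0005, 0.075, 0.0005], "yaw": -0.2, "jaw": 255}, {"offset": [-0.0005, 0.075, 0.0005], "yaw": -0.2, "jaw": 255}, {"offset": [-0.0005, 0.075, 0.0005], "yaw": -0.2, "jaw": 255}, {"offset": [-0.0005, 0.075, 0.0005], "yaw": -0.2, "jaw": 255}]' --squeeze 50

```text
clock: 22.97
position: [0.5447, 0.1225, 0.0968]
ee_rot: [-0.705, 0.001, -0.017, 0.709]
ft_force: [-3.1, -1.2, 6.3]
grip_width: 0.688
```

Emit:
move_arm --increments '[{"offset": [0, -0.01, 0], "yaw": 0, "jaw": 255}, {"offset": [0, -0.04, 0], "yaw": 0, "jaw": 255}, {"offset": [0, -0.08, 0], "yaw": 0, "jaw": 255}, {"offset": [0.01, -0.11, -0.03], "yaw": 0, "jaw": 255}, {"offset": [0.026, -0.11, -0.07], "yaw": 0, "jaw": 255}, {"offset": [0.026, -0.11, -0.11], "yaw": 0, "jaw": 255}, {"offset": [0.026, -0.11, -0.147], "yaw": 0, "jaw": 255}, {"offset": [0.026, -0.11, -0.147], "yaw": 0, "jaw": 255}]'

```text
clock: 23.63
position: [0.5641, -0.0357, 0.2083]
ee_rot: [-0.706, 0.004, -0.022, 0.708]
ft_force: [-0.2, -1.3, -2.3]
grip_width: 0.687
```

```bash
python3 go.py 567 -28 66 -1.4
```

```text
t 23.63 pos [564.1 -35.7 208.3] ang -2.11 tilt [0.024 0.004] F [-0.2 -1.3 -2.3] grip 0.687 -> off [-0.0008  0.1424  0.0073] yaw -0.71
```

Emit:
move_arm --increments '[{"offset": [0, 0.04, 0.007], "yaw": -0.7, "jaw": 255}, {"offset": [0, 0.08, 0.007], "yaw": -0.7, "jaw": 255}, {"offset": [0, 0.12, 0.007], "yaw": -0.7, "jaw": 255}, {"offset": [0, 0.138, 0.007], "yaw": -0.7, "jaw": 255}, {"offset": [0, 0.143, 0.007], "yaw": -0.7, "jaw": 255}, {"offset": [0.002, 0.147, 0.007], "yaw": -0.7, "jaw": 255}, {"offset": [0.004, 0.151, 0.007], "yaw": -0.7, "jaw": 255}, {"offset": [0.007, 0.155, 0.007], "yaw": -0.7, "jaw": 255}, {"offset": [0.009, 0.159, 0.007], "yaw": -0.7, "jaw": 255}, {"offset": [0.012, 0.163, 0.007], "yaw": -0.7, "jaw": 255}]' --squeeze 35

```text
clock: 24.47
position: [0.5827, -0.0287, 0.048]
ee_rot: [-0.706, -0.002, -0.019, 0.708]
ft_force: [-0.2, -0.6, 5.1]
grip_width: 0.692
```

Emit:
move_arm --increments '[{"offset": [0.002, 0.004, 0], "yaw": 0, "jaw": 255}, {"offset": [0.0035, 0.008, 0], "yaw": 0, "jaw": 255}, {"offset": [0.005, 0.012, 0], "yaw": 0, "jaw": 255}, {"offset": [0.0065, 0.016, 0], "yaw": 0, "jaw": 255}]'

```text
clock: 24.8
position: [0.5926, -0.0288, 0.0343]
ee_rot: [-0.706, -0.004, -0.021, 0.708]
ft_force: [2.7, 0.1, 6.8]
grip_width: 0.689
```

```bash
cat > bd.py <<'E'
from h import *
o=manip.get_obs(); c=manip.camera("wrist");W=cloud(c,o);m=wood(c["pixels"])
for r in flat(W,m,.012,.08,(.45,.72,-.1,.07)): print(r,"centre x",r["c"][0]-r["L"]/2+80)
k=m&(W[...,2]>.012)&(W[...,2]<.08)&(W[...,0]>.5)&(W[...,0]<.66)&(W[...,1]>-.055)&(W[...,1]<0); P=W[k]; A=np.c_[P[:,:2]-[.58,-.03],np.ones(len(P))]; print("plane",np.linalg.lstsq(A,P[:,2],rcond=None)[0].round(4))
E
python3 bd.py; python3 go.py 590 -28 22 -1.4
```

```text
{'c': (481.0, 4.0), 'ang': 85.1, 'L': 33.8, 'W': 6.7, 'z': np.float64(22.8), 'n': 1373} centre x 544.1
{'c': (569.2, -29.6), 'ang': -1.4, 'L': 131.2, 'W': 60.2, 'z': np.float64(32.4), 'n': 38472} centre x 583.6
plane [ 0.1751 -0.0024  0.0358]
t 24.85 pos [592.7 -28.7  33.7] ang -1.39 tilt [0.035 0.004] F [ 4.8 -0.2  6.5] grip 0.689 -> off [-0.0032  0.0116  0.0006] yaw 0.01
```

Emit:
move_arm --increments '[{"offset": [0.0, 0.004, 0], "yaw": 0, "jaw": 255}, {"offset": [0.001, 0.007, 0], "yaw": 0, "jaw": 255}, {"offset": [0.001, 0.01, 0], "yaw": 0, "jaw": 255}, {"offset": [0.001, 0.013, 0], "yaw": 0, "jaw": 255}, {"offset": [0.001, 0.014, 0], "yaw": 0, "jaw": 255}, {"offset": [0.001, 0.014, 0], "yaw": 0, "jaw": 255}]'

```text
clock: 25.35
position: [0.5972, -0.0286, 0.0217]
ee_rot: [-0.706, -0.006, -0.023, 0.708]
ft_force: [4.8, -0.5, 5.7]
grip_width: 0.69
```

```bash
python3 bd.py; python3 go.py 588 -28 20 -1.4
```

```text
{'c': (575.6, -28.1), 'ang': -1.1, 'L': 138.7, 'W': 62.8, 'z': np.float64(24.5), 'n': 41403} centre x 586.25
plane [ 0.0294 -0.0003  0.025 ]
t 25.40 pos [597.2 -28.6  21.7] ang -1.38 tilt [0.041 0.004] F [ 4.4 -0.6  5.9] grip 0.692 -> off [-0.0093  0.0014  0.0004] yaw 0.02
```

Emit:
move_arm --increments '[{"offset": [0.0, 0.001, 0], "yaw": 0, "jaw": 255}, {"offset": [0.0, 0.002, 0], "yaw": 0, "jaw": 255}, {"offset": [0.0, 0.002, 0], "yaw": 0, "jaw": 255}, {"offset": [0.0, 0.001, 0], "yaw": 0, "jaw": 20}, {"offset": [0.0, 0.001, 0], "yaw": 0, "jaw": 20}, {"offset": [0.0, 0.001, 0], "yaw": 0, "jaw": 20}, {"offset": [-0.008, 0.001, 0], "yaw": 0, "jaw": 20}, {"offset": [-0.008, 0.001, 0], "yaw": 0, "jaw": 20}]'

```text
clock: 26.07
position: [0.5877, -0.0285, 0.0199]
ee_rot: [-0.705, -0.005, -0.023, 0.708]
ft_force: [-0.4, 0.3, -0.3]
grip_width: 0.921
```

```bash
python3 bd.py; python3 go.py 586 -28 20 -1.4
```

```text
{'c': (480.8, 4.3), 'ang': 88.4, 'L': 34.2, 'W': 8.3, 'z': np.float64(22.9), 'n': 2250} centre x 543.7
{'c': (573.2, -29.3), 'ang': -1.3, 'L': 130.5, 'W': 60.2, 'z': np.float64(22.9), 'n': 36406} centre x 587.95
plane [-0.0003 -0.0016  0.0229]
t 26.12 pos [588.2 -28.4  20.1] ang -1.40 tilt [0.04  0.005] F [ 0.2  1.  -0.5] grip 0.924 -> off [-0.0022  0.      0.0004] yaw 0.00
```

Emit:
move_arm --increments '[{"offset": [0, 0, -0.0008], "yaw": 0, "jaw": 255}, {"offset": [0, 0, -0.0008], "yaw": 0, "jaw": 255}, {"offset": [0, 0, -0.0008], "yaw": 0, "jaw": 255}, {"offset": [0, 0, -0.0008], "yaw": 0, "jaw": 255}, {"offset": [0, -0.01, -0.0008], "yaw": 0, "jaw": 255}, {"offset": [0, -0.05, -0.0008], "yaw": 0, "jaw": 255}, {"offset": [0, -0.09, -0.0008], "yaw": 0, "jaw": 255}, {"offset": [0, -0.13, -0.0008], "yaw": 0, "jaw": 255}, {"offset": [0, -0.13, -0.0008], "yaw": 0, "jaw": 255}]' --squeeze 60

```text
clock: 26.87
position: [0.5866, -0.0305, 0.1585]
ee_rot: [-0.705, -0.009, -0.027, 0.709]
ft_force: [2.0, -1.0, -1.3]
grip_width: 0.687
```

```bash
python3 go.py 558.6 -209.4 145 -1.3
```

```text
t 26.87 pos [586.6 -30.5 158.5] ang -1.46 tilt [0.051 0.006] F [ 2.  -1.  -1.3] grip 0.687 -> off [-0.0241  0.0112 -0.1796] yaw -0.16
```

Emit:
move_arm --increments '[{"offset": [-0.024, 0, -0.04], "yaw": -0.1, "jaw": 255}, {"offset": [-0.024, 0, -0.08], "yaw": -0.1, "jaw": 255}, {"offset": [-0.024, 0, -0.12], "yaw": -0.1, "jaw": 255}, {"offset": [-0.024, 0.01, -0.16], "yaw": -0.1, "jaw": 255}, {"offset": [-0.024, 0.011, -0.18], "yaw": -0.1, "jaw": 255}, {"offset": [-0.024, 0.011, -0.18], "yaw": -0.1, "jaw": 255}, {"offset": [-0.024, 0.011, -0.18], "yaw": -0.1, "jaw": 255}]'

```text
clock: 27.45
position: [0.558, -0.2114, 0.1451]
ee_rot: [-0.705, -0.008, -0.027, 0.709]
ft_force: [0.1, 1.4, -1.5]
grip_width: 0.686
```

```bash
cat > hb.py <<'E'
from h import *
import sys
lo,hi=map(float,sys.argv[1:3])
o=manip.get_obs(); c=manip.camera("wrist");W=cloud(c,o);m=wood(c["pixels"])
for r in flat(W,m,lo,hi,(.4,.75,-.4,-.08)): print("held",r,"cx",r["c"][0]-r["L"]/2+80)
k=m&(W[...,2]>lo)&(W[...,2]<hi)&(W[...,1]<-.15)&(W[...,1]>-.27); P=W[k]; A=np.c_[P[:,:2]-[.5586,-.2094],np.ones(len(P))]; print("plane",np.linalg.lstsq(A,P[:,2],rcond=None)[0].round(4))
E
python3 hb.py .1 .18; python3 go.py 558.6 -209.4 95 -1.3
```

```text
held {'c': (543.4, -212.2), 'ang': -1.2, 'L': 130.8, 'W': 60.3, 'z': np.float64(147.1), 'n': 36051} cx 558.0
plane [0.0103 0.0017 0.1474]
t 27.50 pos [ 558.6 -209.7  145.1] ang -1.40 tilt [0.051 0.006] F [-0.2  0.3 -2. ] grip 0.690 -> off [-0.0025  0.0501 -0.0001] yaw -0.10
```

Emit:
move_arm --increments '[{"offset": [-0.001, 0.02, 0], "yaw": -0.1, "jaw": 255}, {"offset": [-0.0018, 0.04, 0], "yaw": -0.1, "jaw": 255}, {"offset": [-0.0022, 0.054, 0], "yaw": -0.1, "jaw": 255}, {"offset": [-0.0025, 0.059, 0], "yaw": -0.1, "jaw": 255}, {"offset": [-0.0025, 0.06, 0], "yaw": -0.1, "jaw": 255}, {"offset": [-0.0025, 0.06, 0], "yaw": -0.1, "jaw": 255}, {"offset": [-0.0025, 0.06, 0], "yaw": -0.1, "jaw": 255}]'

```text
clock: 28.08
position: [0.5599, -0.2091, 0.0862]
ee_rot: [-0.705, -0.011, -0.026, 0.709]
ft_force: [0.2, 0.1, -1.9]
grip_width: 0.686
```

```bash
python3 hb.py .075 .1; python3 go.py 558.6 -209.4 80.5 -1.3
```

```text
held {'c': (545.4, -210.3), 'ang': -1.2, 'L': 131.1, 'W': 60.3, 'z': np.float64(88.2), 'n': 36084} cx 559.8499999999999
plane [0.0119 0.0022 0.0884]
t 28.13 pos [ 559.9 -209.2   86.2] ang -1.27 tilt [0.053 0.006] F [ 0.6 -0.4 -1.4] grip 0.690 -> off [-0.0016  0.0057 -0.0003] yaw 0.03
```

Emit:
move_arm --increments '[{"offset": [-0.0012, 0.002, 0.0007], "yaw": 0, "jaw": 255}, {"offset": [-0.0012, 0.003, 0.0007], "yaw": 0, "jaw": 255}, {"offset": [-0.0013, 0.004, 0.0007], "yaw": 0, "jaw": 255}, {"offset": [-0.0013, 0.0047, 0.0007], "yaw": 0, "jaw": 255}, {"offset": [-0.0013, 0.0047, 0.0007], "yaw": 0, "jaw": 255}]' --squeeze 35

```text
clock: 28.55
position: [0.5589, -0.2084, 0.0814]
ee_rot: [-0.705, -0.011, -0.026, 0.709]
ft_force: [-0.6, 0.4, -0.7]
grip_width: 0.685
```

Emit:
move_arm --increments '[{"offset": [0, 0.0005, 0], "yaw": 0, "jaw": 255}, {"offset": [0, 0.001, 0], "yaw": 0, "jaw": 255}, {"offset": [0, 0.001, 0], "yaw": 0, "jaw": 255}]'

```text
clock: 28.8
position: [0.559, -0.2084, 0.0807]
ee_rot: [-0.705, -0.011, -0.027, 0.709]
ft_force: [-0.5, 1.1, 3.2]
grip_width: 0.685
```

```bash
python3 hb.py .075 .1; python3 go.py 558.6 -209.4 80.5 -1.3
```

```text
held {'c': (544.8, -209.5), 'ang': -1.1, 'L': 131.7, 'W': 60.4, 'z': np.float64(83.0), 'n': 36253} cx 558.9499999999999
plane [0.0014 0.002  0.083 ]
t 28.85 pos [ 559.  -208.5   80.7] ang -1.28 tilt [0.053 0.006] F [-1.2  0.4  3.2] grip 0.685 -> off [-0.0004  0.0002 -0.0009] yaw 0.02
```

Emit:
move_arm --increments '[{"offset": [0, 0, 0], "yaw": 0, "jaw": 10}, {"offset": [0, 0, 0], "yaw": 0, "jaw": 10}, {"offset": [0, 0, 0], "yaw": 0, "jaw": 10}, {"offset": [0, -0.005, 0], "yaw": 0, "jaw": 10}, {"offset": [0, -0.03, 0], "yaw": 0, "jaw": 10}, {"offset": [0, -0.07, 0], "yaw": 0, "jaw": 10}, {"offset": [0, -0.11, 0], "yaw": 0, "jaw": 10}, {"offset": [-0.05, -0.14, 0.03], "yaw": 0, "jaw": 10}, {"offset": [-0.08, -0.15, 0.06], "yaw": 0, "jaw": 10}, {"offset": [-0.08, -0.15, 0.06], "yaw": 0, "jaw": 10}]'

```text
clock: 29.68
position: [0.4709, -0.1467, 0.2282]
ee_rot: [-0.705, -0.011, -0.027, 0.709]
ft_force: [0.6, 0.2, 0.3]
grip_width: 0.961
```

```bash
python3 crib.py
python3 - <<'E'
from h import *
c=manip.camera("scene"); s=manip.camera("side"); o=manip.get_obs(); print(o["clock"],o["position"].round(3),o["ft_force"].round(1))
cv2.imwrite("pics/end.png",cv2.resize(np.hstack([c["pixels"][100:350,150:470,::-1],s["pixels"][120:370,180:500,::-1]]),(800,312)))
E
```

```text
wrist {'c': (484.3, -152.5), 'ang': 88.1, 'L': 32.3, 'W': 10.3, 'z': np.float64(34.8), 'n': 331}
wrist {'c': (482.3, -262.9), 'ang': 88.3, 'L': 33.3, 'W': 9.4, 'z': np.float64(34.7), 'n': 315}
wrist {'c': (566.2, -154.7), 'ang': -0.9, 'L': 65.9, 'W': 32.5, 'z': np.float64(34.8), 'n': 1460}
wrist {'c': (560.2, -267.9), 'ang': -2.0, 'L': 57.0, 'W': 24.7, 'z': np.float64(34.8), 'n': 799}
wrist {'c': (502.9, -266.6), 'ang': 88.3, 'L': 41.9, 'W': 34.6, 'z': np.float64(58.8), 'n': 1340}
wrist {'c': (505.1, -152.8), 'ang': 88.7, 'L': 50.1, 'W': 33.8, 'z': np.float64(58.8), 'n': 1642}
wrist {'c': (614.2, -155.3), 'ang': 88.4, 'L': 48.9, 'W': 33.8, 'z': np.float64(58.7), 'n': 1137}
wrist {'c': (558.4, -209.7), 'ang': -1.1, 'L': 159.3, 'W': 59.9, 'z': np.float64(82.8), 'n': 8400}
scene {'c': (552.8, -265.1), 'ang': -4.3, 'L': 67.4, 'W': 44.3, 'z': np.float64(36.6), 'n': 336}
scene {'c': (508.7, -143.0), 'ang': 86.8, 'L': 37.5, 'W': 35.8, 'z': np.float64(60.6), 'n': 142}
scene {'c': (616.6, -146.7), 'ang': 86.6, 'L': 39.9, 'W': 34.7, 'z': np.float64(60.5), 'n': 164}
scene {'c': (508.7, -257.5), 'ang': 86.9, 'L': 54.8, 'W': 43.6, 'z': np.float64(60.4), 'n': 272}
scene {'c': (617.3, -260.9), 'ang': 86.5, 'L': 54.5, 'W': 40.9, 'z': np.float64(60.5), 'n': 323}
scene {'c': (560.5, -206.6), 'ang': -0.7, 'L': 161.4, 'W': 62.4, 'z': np.float64(84.5), 'n': 1422}
side {'c': (566.5, -266.5), 'ang': -8.0, 'L': 68.9, 'W': 42.9, 'z': np.float64(35.8), 'n': 317}
side {'c': (502.3, -161.0), 'ang': 78.7, 'L': 65.2, 'W': 37.8, 'z': np.float64(59.5), 'n': 165}
side {'c': (607.0, -266.1), 'ang': -88.9, 'L': 54.1, 'W': 42.7, 'z': np.float64(59.6), 'n': 289}
side {'c': (498.7, -240.9), 'ang': 88.6, 'L': 98.7, 'W': 43.1, 'z': np.float64(59.7), 'n': 380}
side {'c': (558.1, -211.7), 'ang': -1.3, 'L': 161.2, 'W': 62.7, 'z': np.float64(83.6), 'n': 1305}
29.9333 [ 0.473 -0.148  0.227] [0.5 0.8 0.1]
```

View pics/end.png

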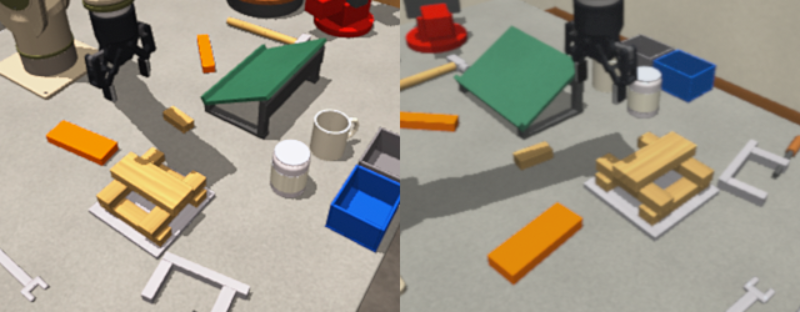

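The final view shows the finished crib at about (155,195) on the left and (655,175) on the right. The rack is empty, the other items look undisturbed, and the gripper is clear.

```bash
python3 -c "
from workcell import manip
print(manip.hand_in())"
```

```text
the job is handed in; nothing more can be done
None
```

The crib is finished and handed in at about 30 s on the robot's clock, well under the 72 s limit. I took each piece off the rack at its 30° slope, laid it flat on a clear patch of bench, gripped it again, and set it down under light contact. The highest force I read during the moves was about 10 N.

**Last checks, by the wrist camera:**
- **Bars:** they sit at x 503.8 and 613.0 mm, about 55 mm either side of the crib centre. They are square to the bottom pair within about 0.5° and overhang evenly to about 1 mm.
- **Board:** its centre is at (558.4, -209.7) mm, against an estimated crib centre of (558.7, -209.5). Its angle is -1.1°, against about -1.3° for the bottom pair, and it lies level.
- **Bottom pair:** I saw no movement beyond about 1 mm of measuring noise.
- **Other items:** they look untouched in the final picture, but I did not re-measure their positions.

**Where readings disagreed:**
- The scene and side cameras differ from the wrist camera by 2–3 mm in position, in opposite directions. The wrist values lie between them.
- The wrist camera also reads heights about 1.2 mm low.
- The tool's lean from vertical grew to about 3° by the end. I let bar 2 and the board level themselves under light contact before releasing them.

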